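# Loosen the coke and hold the blower lever

### The job

Before the forge is lit, take the poker out of its rack and stir the cold coke in the round fire pan with its tip down near the pan's floor, three full rounds about midway between the middle and the wall, keeping every lump in the pan. Then, with the poker still in the hand, press its tip down on the paddle of the blower's spring lever until the lever is level, never down to its bottom stop, and hold it level for three seconds; touch the blower with nothing but the poker and leave the hammer and the tin alone. The program finishes while still holding the lever level with the poker: do not let go of either.

Things in the scene. Friction and masses are not known exactly. Their poses are not given: they have to be found in the camera images.
- pan: Round open steel fire pan, fixed, 194 mm across at the rim, 174 mm at the foot, 45 mm high, wall 4 mm, inner floor 6 mm above the bench. Origin: middle of its underside, z up. Never turned: x and y are the world's. Holds nine lumps.
- lump0: One of nine loose dark coke lumps in the pan, about 19 x 19 x 21 mm (25 mm over corners), 20 g; origin: middle of its underside. Starts in the pan's middle.
- lump1: One of nine loose dark coke lumps in the pan, about 19 x 19 x 21 mm (25 mm over corners), 20 g; origin: middle of its underside. One of the eight that start in a ring of 44 mm radius around the pan's middle.
- lump2: One of nine loose dark coke lumps in the pan, about 19 x 19 x 21 mm (25 mm over corners), 20 g; origin: middle of its underside. One of the eight that start in a ring of 44 mm radius around the pan's middle.
- lump3: One of nine loose dark coke lumps in the pan, about 19 x 19 x 21 mm (25 mm over corners), 20 g; origin: middle of its underside. One of the eight that start in a ring of 44 mm radius around the pan's middle.
- lump4: One of nine loose dark coke lumps in the pan, about 19 x 19 x 21 mm (25 mm over corners), 20 g; origin: middle of its underside. One of the eight that start in a ring of 44 mm radius around the pan's middle.
- lump5: One of nine loose dark coke lumps in the pan, about 19 x 19 x 21 mm (25 mm over corners), 20 g; origin: middle of its underside. One of the eight that start in a ring of 44 mm radius around the pan's middle.
- lump6: One of nine loose dark coke lumps in the pan, about 19 x 19 x 21 mm (25 mm over corners), 20 g; origin: middle of its underside. One of the eight that start in a ring of 44 mm radius around the pan's middle.
- lump7: One of nine loose dark coke lumps in the pan, about 19 x 19 x 21 mm (25 mm over corners), 20 g; origin: middle of its underside. One of the eight that start in a ring of 44 mm radius around the pan's middle.
- lump8: One of nine loose dark coke lumps in the pan, about 19 x 19 x 21 mm (25 mm over corners), 20 g; origin: middle of its underside. One of the eight that start in a ring of 44 mm radius around the pan's middle.
- rack: Fixed poker rack: a dark steel plate 100 x 100 x 10 mm on four thin legs, top 90 mm above the bench, with an 18 mm hole in its middle in which the poker hangs by its guard. Origin: on the bench below the hole, z up.
- poker: Short poker, loose, about 220 g, hanging upright in the rack. From the tip up: steel rod 10 mm thick (last 10 mm tapering to 6 mm) to 83 mm; round guard disc 44 mm across, 83 to 89 mm; square wooden grip 24 x 24 mm, 89 to 155 mm. Origin at the rod's tip, z along the rod towards the grip, x and y square to the grip's faces. Yaw arbitrary by up to 0.7 rad.
- poker_tip (a point): The poker's tip (same as its origin). In the rack the guard rests on the plate, so the tip is 7 mm above the bench; lifting it 85 mm or more clears rack and pan, 135 mm or more also the raised lever.
- poker_grip (a point): Middle of the wooden grip, 125 mm above the tip on the poker's axis: a place to grasp it, from above, across two opposite faces. Fingertips close above the guard let the guard carry the later push.
- blower: Fixed grey centrifugal blower with its spring lever. Origin: on the bench straight below the paddle's middle when the lever is level. x points from there towards the housing, z up. The lever's hinge lies along y at x = 115 mm, 80 mm above the bench between two upright brackets; the housing (a drum 90 mm across, 101 mm high) is behind it, at x = 125 to 260 mm.
- lever (a joint): Lever angle in rad: 0 at rest, sloping up 0.40 rad (23 degrees) from the hinge to the paddle; 0.40 = level; 0.75 = bottom stop. Grows as the paddle is pressed down. A spring returns it: about 3.5 N at the paddle to start, 9 N at level, 13 N at the stop.
- paddle (a point): Middle of the upper face of the lever's paddle, a flat steel plate 50 mm long (along the lever), 46 mm wide, 8 mm thick, 115 mm from the hinge. About 128 mm above the bench at rest (raised end of the paddle 138 mm), 84 mm when level, and then straight above the blower's origin; a straight downward push there stays on the plate.
- hammer: Bystander: hammer lying on the bench; leave alone.
- tin: Bystander: closed metal tin, 70 mm across, 100 mm high; leave alone.
Not all that is in view belongs to the job. Of the things shaped like the poker, the steel one is meant. Leave any purple look-alike of the pan alone.

How it is judged (in metres and radians):
On the way, in this order (a step that is already met when the one before it is completed fails the run):
1. the poker is lifted out of the rack in the hand (contact force between the fingers and poker above 2 N and distance of poker_tip from where it was at the start of the episode above 0.07 m), for 0.1 s.
2. stirring: the poker's tip, in the hand and below the lumps' tops, passes the pan's far (+x) side (contact force between the fingers and poker above 2 N and horizontal distance between poker_tip and pan below 0.09 m and z of poker_tip in the frame of pan below 0.024 m and x of poker_tip in the frame of pan above 0.015 m and y of poker_tip in the frame of pan between -0.015 and 0.015 m), for 0.02 s.
3. stirring: the poker's tip, in the hand and below the lumps' tops, passes the pan's near (-x) side (contact force between the fingers and poker above 2 N and horizontal distance between poker_tip and pan below 0.09 m and z of poker_tip in the frame of pan below 0.024 m and x of poker_tip in the frame of pan below -0.015 m and y of poker_tip in the frame of pan between -0.015 and 0.015 m), for 0.02 s.
4. stirring: the poker's tip, in the hand and below the lumps' tops, passes the pan's left (+y) side (contact force between the fingers and poker above 2 N and horizontal distance between poker_tip and pan below 0.09 m and z of poker_tip in the frame of pan below 0.024 m and y of poker_tip in the frame of pan above 0.015 m and x of poker_tip in the frame of pan between -0.015 and 0.015 m), for 0.02 s.
5. stirring: the tip passes the right (-y) side, and the lumps have been moved about (in each third of them one lies 12 mm or more from its start) (contact force between the fingers and poker above 2 N and horizontal distance between poker_tip and pan below 0.09 m and z of poker_tip in the frame of pan below 0.024 m and y of poker_tip in the frame of pan below -0.015 m and x of poker_tip in the frame of pan between -0.015 and 0.015 m and distance of any of lump1, lump4, lump7 from where it was at the start of the episode above 0.012 m and distance of any of lump2, lump5, lump8 from where it was at the start of the episode above 0.012 m and distance of any of lump0, lump3, lump6 from where it was at the start of the episode above 0.012 m), for 0.02 s.
6. the held poker's tip presses the lever level (0.30 to 0.50 rad) for 2 s (value of joint lever between 0.3 and 0.5 rad and contact force between the fingers and poker above 2 N and contact force between poker and blower above 1 N and distance between poker_tip and paddle below 0.04 m), for 2 s.
At the end, for the whole second after the job is handed in: The poker is in the fingers and its tip, on the paddle with more than 1 N, keeps the lever level within 0.10 rad (0.30 to 0.50) through the last second; all nine lumps are in the pan (all of step 6 and horizontal distance between each of lump0, lump1, lump2, lump3, lump4, lump5, lump6, lump7, lump8 and pan below 0.095 m and z of each of lump0, lump1, lump2, lump3, lump4, lump5, lump6, lump7, lump8 in the frame of pan below 0.05 m); the arm keeps its last pose, push and grip.
It fails at once if the lever is pushed to its bottom stop (beyond 0.70 rad) (value of joint lever above 0.7 rad).
It fails at once if the robot itself touches the blower or its lever (contact force between any of the fingers, the arm and blower above 0.5 N).
It fails at once if a lump leaves the pan (not (horizontal distance between each of lump0, lump1, lump2, lump3, lump4, lump5, lump6, lump7, lump8 and pan below 0.095 m and z of each of lump0, lump1, lump2, lump3, lump4, lump5, lump6, lump7, lump8 in the frame of pan below 0.05 m)).
It fails at once if a bystander is moved more than 30 mm (distance of any of hammer, tin from where it was at the start of the episode above 0.03 m).
It also fails if it takes over 72 s, if anything falls off the work surface, if the arm or the gripper's body presses on something with over 40 N, if the wrist force passes 120 N, or if a joint passes its speed limit or range.

### The arm

A 7-joint arm with a two-finger parallel gripper is mounted at the origin on the work surface. World frame = base frame: x ahead of the robot, y to its left, z up, the work surface at z = 0. Lengths are in mm, angles in rad, forces in N, time in s.
With the tool pointing down it reaches from about 400 to 875 mm from the base axis. Payload 4.4 kg.
Tool frame: the origin (TCP) lies at the very end of the fingers, on their centre line; the grasp point (between the pads) lies 19 mm behind it; z points along the fingers, y is the direction in which the jaws open and shut (so a half turn about z gives the same grasp; the last joint's range is limited). The gripper opens to 85 mm and grips with 20 to 120 N. Pads are 22 mm wide; open, the fingers measure 114 mm over their backs; the gripper's body (76 mm by 85 mm) begins 54 mm behind the grasp point. The pads swing forward as they close: fully open they stand 13 mm farther back than shut.
Start: joints at [-1.25, 0.628, 0.038, 1.517, -0.027, 0.996, -0.02], TCP at [245.175, 602.002, 231.313] pointing down, gripper open.
Joint ranges: [-3.06, 3.06], [-0.37, 2.12], [-1.25, 1.32], [0.18, 2.47], [-1.1, 4.24], [0.23, 1.98], [-2.94, 2.94]. Speed limits (rad/s): [2.57, 2.57, 3.14, 3.14, 3.14, 3.14, 3.14].

### API

Orientations are given as [roll, pitch, yaw] about the fixed x, y, z axes, in that order (R = Rz(yaw) Ry(pitch) Rx(roll)).
In Python, from cell import ctrl gives the robot as it stands.
- The arm moves only by the shell command python3 -m crank 'ROWS' [OPENING]. ROWS is JSON, a list that holds one entry, the list of rows, each a list of 6 numbers: the shift along the tool's x, y, z in units of 30 mm (1.0 is 30 mm), then the turn, a rotation vector about the tool's x, y, z in units of 6 degrees (1.0 is 6 degrees). In form: [[[tx, ty, tz, rx, ry, rz], ...]]. A call has 1 to 12 rows; each row shifts and turns the pose as measured when the row begins, along the tool's axes as they then stand; what a row does not reach is not made up. A row lasts 1/12 s, in which the tool goes at most 41.7 mm and 7.16 degrees, less where a joint would pass 70% of its speed; a pose out of reach is approached as far as the arm can. A call is refused whole if a number of a shift passes 1 or a number of a turn 1, either way. A call with a gripper value outside its range is refused whole. OPENING is the gripper command: -1 is fully open, 1 is shut, values between are in proportion, set as the call begins (- or left out, the last holds). The fingers move at their own pace and stop on an object; the grip force is fixed at half the most. Time passes only in rows, so rows that do not move let the fingers close. It gives the time, the measured TCP pose, the force and the opening at its end, in the units of the state.
- ctrl.read_state(): the state, without advancing time (a new reading comes with each control period).
- ctrl.get_image(name): name is "side" or "top" or "wrist"; returns a dict with "color" (400x640x3 uint8, red, green, blue), "depth" (400x640 float32, mm along the optical axis (not along the pixel's ray), 0 where there is no reading), "camera_matrix" (3x3 intrinsics, pixels), "R" (3x3) and "t" (3): a world point X has camera coordinates R X + t. Camera axes: x right, y down, z forward; pixel columns grow to the right and rows downward; lengths in mm; the calibration is good to about 2 mm. A picture is of the moment at which its call begins.
- ctrl.finish_job(): hands the job in, once; it reports no verdict.
Trained networks look in a picture, given as the dict that the camera call returned (one of the last four; its "shot" number tells which), for a name from the list of things; names that differ only in an ending like _2 or _b are one class to them, and where a whole thing is asked for, a point or a joint stands for the part that bears it (a point fixed in the world has none). Each returns a list of dicts, best first, with "conf" (0 to 1); they miss things now and then, are a little off and sometimes report something else, mostly with a low value. They report only what shows in the picture. A call takes as long as a camera call. They do not tell look-alikes from the thing itself.
- ctrl.search_frame(query, picture): "extent" ([centre column, centre row, width, height] in pixels, round what is visible of it).
The state is a dict: "clock": time; "qpos": joint angles; "qd": joint speeds; "tau": joint torques, N m; "eef_pos": TCP position; "tool_rot": TCP orientation; "force": force on the tool from outside, world axes, zero at the start; "torque": the same for the moment, N m; "width": finger opening in mm.
Only numpy, scipy, OpenCV 4.12 (cv2) and the standard library are available. Lean on these libraries where they do the work, as an engineer would, in place of code of your own. Each camera call takes 0.05 s, during which the arm holds its last target. There are 200 camera calls.

## Working session

There is one attempt and no reset: what is moved stays moved. The work goes in short steps, Python scripts to look and compute and a shell command to move; the robot and the scene stay as the last step left them, time stands still between calls to the robot, and variables do not carry over. Pictures are saved under pics/ and viewed, about 8 in all and at most 12, crops included, and the job is handed in when it is done.

```bash
ls; mkdir -p pics; cat > h.py <<'E'
from cell import ctrl
import numpy as np, cv2
from scipy.spatial.transform import Rotation as Ro
def world(p,u,v,z=None):
    K,R,t,d=[np.array(p[k]) for k in("camera_matrix","R","t","depth")]
    d=d[int(v),int(u)] if z is None else z
    c=np.linalg.inv(K)@np.array([u,v,1.])*d
    return R.T@(c-t)
def cloud(p):
    K,R,t,d=[np.array(p[k]) for k in("camera_matrix","R","t","depth")]
    v,u=np.mgrid[:400,:640]
    c=np.stack([(u-K[0,2])/K[0,0]*d,(v-K[1,2])/K[1,1]*d,d],-1)
    return (c-t)@R   # world points HxWx3
def save(p,n,box=None,s=1):
    c=p["color"][:,:,::-1]
    if box: c=c[box[1]:box[3],box[0]:box[2]]
    cv2.imwrite("pics/"+n,cv2.resize(c,None,fx=s,fy=s,interpolation=cv2.INTER_CUBIC))
E
python3 - <<'E'
from h import *
s=ctrl.read_state();print(s)
ims=[]
for n in("top","side"):
    p=ctrl.get_image(n);save(p,n+".png")
    for q in("pan","rack","poker","blower","paddle","hammer","tin"):
        for d in ctrl.search_frame(q,p)[:3]:
            e=d["extent"];print(n,q,round(d["conf"],2),np.round(e),np.round(world(p,min(e[0],639),min(e[1],399))))
E
```

```text
pics
{'clock': 0.0, 'qpos': array([-1.24979345,  0.62932422,  0.03845695,  1.51838311, -0.02699114,
        0.99632982, -0.01998092]), 'qd': array([-2.24859014e-04, -1.83336792e-03, -1.44179917e-05,  7.08533922e-04,
       -1.18929870e-04, -1.48197005e-04, -1.14820471e-03]), 'tau': array([ 7.39382153e-05, -5.63393104e+01,  1.22633826e+00, -1.93446082e+01,
        1.11015287e-02,  1.05083728e-02, -3.82450628e-05]), 'eef_pos': array([244.94106424, 601.38952971, 230.39875623]), 'tool_rot': array([-3.13966703e+00,  4.10659621e-05,  2.75480125e+00]), 'force': array([-0.15247565,  0.65032828, -0.31269945]), 'torque': array([-0.00991212,  0.03918193,  0.0222622 ]), 'width': 85.58401832067933}
top pan 0.93 [257. 259.  47.  56.] [290. 237.  12.]
top pan 0.77 [254. 198.  51.  47.] [527. 274.   3.]
top poker 0.64 [331. 194.  15.  11.] [529. -27. 155.]
top poker 0.62 [309. 164.  13.  16.] [639.  63. 140.]
top blower 0.96 [406. 162.  30.  63.] [ 698. -313.   69.]
top blower 0.35 [331. 198.  31.  32.] [525. -27. 113.]
top paddle 0.49 [401. 179.  12.  28.] [ 612. -285.  118.]
top hammer 0.91 [459. 241.  24.  71.] [ 408. -531.   22.]
top tin 0.65 [191. 197.  27.  22.] [492. 493. 107.]
top tin 0.52 [254. 199.  53.  45.] [522. 274.  10.]
side pan 0.94 [252. 257.  59.  57.] [532. 243.   8.]
side pan 0.81 [323. 294.  78.  72.] [296. 231.   5.]
side pan 0.31 [258. 252.   4.   8.] [521. 229.  23.]
side rack 0.57 [312. 203.  42.  42.] [505.  15.  81.]
side rack 0.36 [230. 258.   4.  14.] [554. 299.  28.]
side poker 0.77 [264. 190.  16.  38.] [639.  78. 101.]
side poker 0.54 [311. 189.  14.  44.] [533. -16. 104.]
side poker 0.53 [345. 147.  26.   7.] [ 606. -294.  116.]
side blower 0.93 [330. 152.  58.  45.] [ 700. -333.   49.]
side hammer 0.71 [422. 163.  70.  29.] [ 416. -526.   23.]
side hammer 0.28 [253. 256.  56.  60.] [533. 239.   7.]
side tin 0.59 [175. 308.  30.  54.] [268. 640. 304.]
```

```bash
python3 - <<'E'
import cv2,numpy as np
a=cv2.imread("pics/top.png")[110:310,160:490];b=cv2.imread("pics/side.png")[130:350,140:470]
a=cv2.resize(a,(495,300));b=cv2.resize(b,(450,300))
a=cv2.resize(cv2.imread("pics/top.png")[110:310,160:490],(800,485))
cv2.imwrite("pics/a.png",a)
b=cv2.resize(cv2.imread("pics/side.png")[130:350,140:470],(800,533))
cv2.imwrite("pics/b.png",b)
E
```

```text
(no output)
```

View pics/a.png

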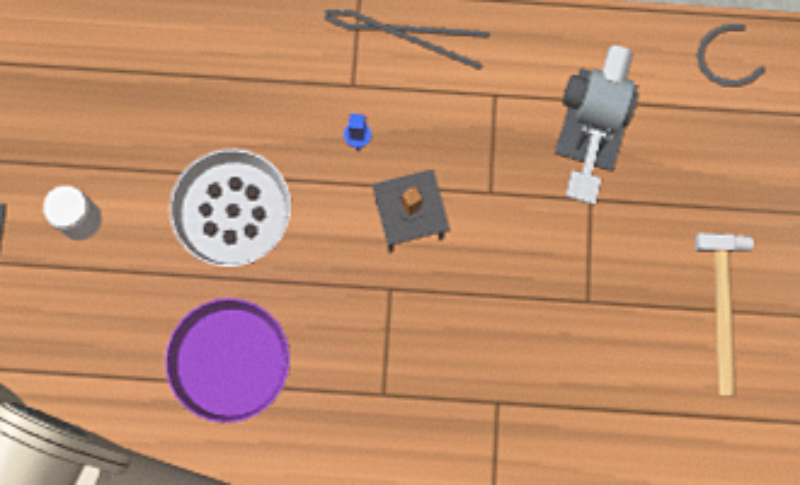

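View pics/b.png

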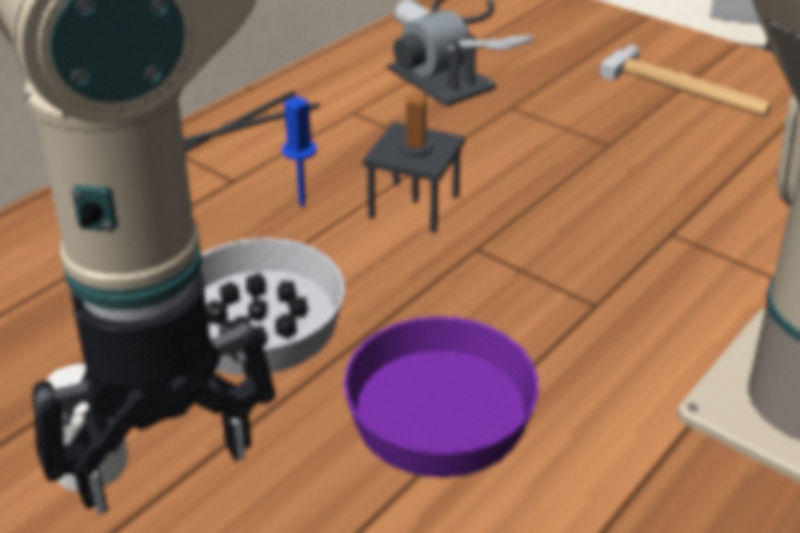

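The real poker has the brown wooden grip in the dark rack, at top px (331,194). The blue one at (309,164) is the decoy. The real pan is the steel one with lumps at (254,198), and the purple one at (257,259) is the decoy. Next I measure the geometry from the depth images.

```bash
python3 - <<'E'
from h import *
from scipy.optimize import least_squares
for n in("top","side"):
    p=ctrl.get_image(n);C=cloud(p);ok=p["depth"]>0
    c=p["color"].astype(int)
    P=C[ok];X,Y,Z=P.T
    def near(x,y,r,z0,z1): return P[(np.hypot(X-x,Y-y)<r)&(Z>z0)&(Z<z1)]
    q=near(525,272,125,41,50)
    f=least_squares(lambda a:np.hypot(q[:,0]-a[0],q[:,1]-a[1])-a[2],[525,272,95],loss="soft_l1")
    print(n,"pan rim",len(q),f.x.round(1))
    for nm,x,y,r,z0,z1 in(("plate",525,-20,75,80,96),("griptop",529,-24,40,148,170),("tin",492,493,70,90,110)):
        q=near(x,y,r,z0,z1)
        if len(q)>4:
            m=cv2.minAreaRect(q[:,:2].astype(np.float32));print(n,nm,len(q),np.median(q,0).round(1),np.round(m[0],1),np.round(m[1],1),round(m[2],1))
    q=near(630,-295,110,100,145)
    q=q[(q[:,0]<690)]
    for lo in range(560,690,10):
        w=q[(q[:,0]>=lo)&(q[:,0]<lo+10)]
        if len(w):print(lo,len(w),w[:,1].min().round(),w[:,1].max().round(),w[:,1].mean().round(1),w[:,2].mean().round(1))
    save(p,n+"c.png",(360,120,450,215) if n=="top" else (280,110,390,190),7)
E
```

```text
top pan rim 127 [530.1 264.3  93.8]
top plate 548 [537.5 -21.8  89.9] [540.4 -21.7] [101.2 100.4] 17.9
top griptop 47 [537.6 -22.  161.7] [538.3 -22.4] [23.9 23.6] 39.9
top tin 248 [501.7 510.3  99.7] [500.9 510.5] [64.1 65.2] 78.7
560 32 -302.0 -256.0 -279.6 136.4
570 26 -304.0 -258.0 -279.8 131.8
580 30 -308.0 -262.0 -285.1 126.3
590 30 -307.0 -265.0 -285.2 123.2
600 15 -297.0 -266.0 -283.6 118.4
610 9 -297.0 -286.0 -292.0 114.6
620 7 -302.0 -289.0 -294.7 111.5
630 6 -303.0 -291.0 -296.5 104.4
640 4 -302.0 -295.0 -299.4 103.1
650 3 -302.0 -295.0 -298.6 100.7
side pan rim 254 [530.3 265.   93.7]
side plate 554 [528.4  -4.8  91.1] [540.3 -21.3] [101.8 110.8] 18.0
side griptop 69 [536.4 -16.8 161.3] [537.8 -19.8] [23.5 30.5] 38.5
side tin 132 [519.1 511.2 101.2] [507.8 518.6] [32.8 66.8] 55.2
560 17 -294.0 -253.0 -268.5 136.3
570 8 -295.0 -257.0 -272.7 133.1
580 13 -303.0 -258.0 -276.9 128.2
590 7 -304.0 -262.0 -276.9 124.3
600 7 -296.0 -267.0 -278.7 119.9
610 4 -296.0 -283.0 -290.0 115.3
620 5 -301.0 -289.0 -293.6 109.3
630 5 -300.0 -291.0 -294.2 104.0
640 4 -310.0 -292.0 -297.6 101.7
```

Pan is at (530,264.7) and the poker at about (538.5,-22), with its grip faces at 40° (mod 90). The tool yaw needs to be about 130°. Moving over the poker.

```bash
python3 -m crank '[[[-0.705,-0.648,0,0,0,0],[-0.705,-0.648,0,0,0,0],[-0.705,-0.648,0,0,0,0],[-0.705,-0.648,0,0,0,0],[-0.705,-0.648,0,0,0,0],[-0.705,-0.648,0,0,0,0],[-0.705,-0.648,0,0,0,0],[-0.705,-0.648,0,0,0,0],[-0.705,-0.648,0,0,0,0],[-0.705,-0.648,0,0,0,0],[-0.705,-0.648,0,0,0,0],[-0.705,-0.648,0,0,0,0]]]' -1
python3 -m crank '[[[-0.705,-0.648,0,0,0,0],[-0.705,-0.648,0,0,0,0],[-0.705,-0.648,0,0,0,0],[-0.705,-0.648,0,0,0,0],[-0.705,-0.648,0,0,0,0],[-0.705,-0.648,0,0,0,0],[-0.705,-0.648,0,0,0,0],[0,0,0,0,0,1],[0,0,0,0,0,1],[0,0,0,0,0,1],[0,0,0,0,0,1],[0,0,0,0,0,0.65]]]' -1
```

```text
clock: 1.9
eef_pos: [394.3, 286.4, 229.7]
tool_rot: [3.133, -0.004, 2.77]
force: [0.9, 1.0, 0.1]
width: 85.5
clock: 2.9
eef_pos: [491.9, 85.0, 231.1]
tool_rot: [3.129, -0.0, 2.244]
force: [0.1, 0.1, -0.6]
width: 85.0
```

```bash
cat >> h.py <<'E'
def togo(x,y,z,yaw_deg):
    s=ctrl.read_state();R=Ro.from_euler("xyz",s["tool_rot"])
    G=Ro.from_euler("xyz",[np.pi,0,np.radians(yaw_deg)])
    d=R.inv().apply(np.array([x,y,z])-s["eef_pos"])/30
    r=np.degrees((R.inv()*G).as_rotvec())/6
    print("clock",round(s["clock"],2),"pos",s["eef_pos"].round(1),"F",s["force"].round(1),"w",round(s["width"],1),"togo",d.round(2),r.round(2))
E
python3 - <<'E'
from h import *
togo(538.5,-22,210,130)
p=ctrl.get_image("top");C=cloud(p)
P=C[p["depth"]>0];X,Y,Z=P.T
q=P[(np.hypot(X-538,Y+22)<40)&(Z>148)&(Z<170)];print(len(q),cv2.minAreaRect(q[:,:2].astype(np.float32)))
p=ctrl.get_image("wrist");save(p,"w1.png",None,1)
C=cloud(p);P=C[p["depth"]>0];X,Y,Z=P.T
q=P[(np.hypot(X-538,Y+22)<40)&(Z>148)&(Z<170)];print(len(q),q.mean(0) if len(q) else 0,cv2.minAreaRect(q[:,:2].astype(np.float32)) if len(q) else 0)
E
```

```text
clock 2.9 pos [491.9  85.  231.1] F [ 0.1  0.1 -0.6] w 85.0 togo [-3.76 -1.02  0.69] [ 0.12 -0.   -0.24]
50 ((538.119384765625, -22.20970916748047), (23.575416564941406, 25.181537628173828), 36.03974151611328)
845 [536.65316194 -16.88734741 158.13678035] ((538.6659545898438, -20.07599449157715), (23.965789794921875, 21.906566619873047), 34.060394287109375)
```

View pics/w1.png

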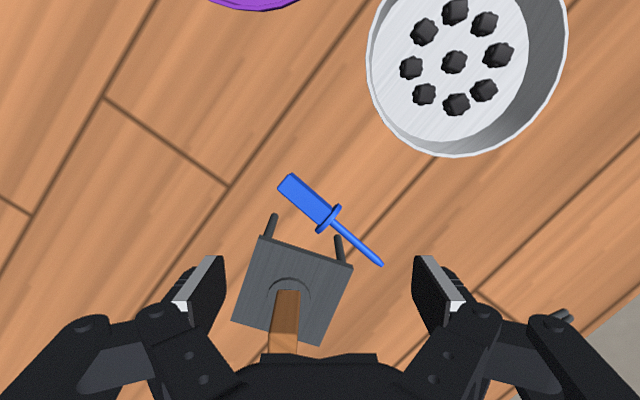

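The wrist view shows the wooden-handled steel poker in the rack at (285,310). The blue decoy is apart at (330,220). Moving above the poker and refining its yaw.

```bash
python3 -m crank '[[[-0.75,-0.2,0.1,0.02,0,0],[-0.75,-0.2,0.1,0.02,0,0],[-0.75,-0.2,0.1,0.02,0,0],[-0.75,-0.2,0.1,0.02,0,0],[-0.75,-0.2,0.1,0.02,0,0],[0,0,0,0,0,0]]]' -1 
python3 - <<'E'
from h import *
togo(538.5,-22,110,126)
for n in("top","wrist"):
    p=ctrl.get_image(n)
    C=cloud(p);P=C[p["depth"]>0];X,Y,Z=P.T
    for z0,z1 in((155,170),(100,155)):
        q=P[(np.hypot(X-538,Y+22)<30)&(Z>z0)&(Z<z1)]
        if len(q):print(n,len(q),q.mean(0).round(1),cv2.minAreaRect(q[:,:2].astype(np.float32)))
E
```

```text
clock: 3.5
eef_pos: [542.4, -20.9, 215.7]
tool_rot: [3.137, -0.0, 2.275]
force: [0.6, -0.4, 0.9]
width: 85.4
clock 3.5 pos [542.4 -20.9 215.7] F [ 0.6 -0.4  0.9] w 85.4 togo [ 0.06 -0.14  3.52] [ 0.04 -0.    0.73]
wrist 1207 [538.9 -20.8 160.1] ((539.5317993164062, -21.44215965270996), (23.96839714050293, 23.890933990478516), 34.107933044433594)
wrist 622 [532.9 -12.3 130.7] ((533.5986328125, -12.967966079711914), (23.764301300048828, 3.254622459411621), 34.99701690673828)
```

```bash
python3 -m crank '[[[0.05,-0.1,0,0.04,0,0.9],[0,0,0.5,0,0,0.1],[0,0,0.5,0,0,0],[0,0,0.5,0,0,0],[0,0,0.5,0,0,0],[0,0,0,0,0,0]]]' -1 
python3 - <<'E'
from h import *
togo(539,-21.8,102,124.1)
E
```

```text
clock: 4.1
eef_pos: [536.3, -7.1, 155.7]
tool_rot: [3.135, -0.009, 2.186]
force: [-0.2, 0.4, 0.6]
width: 85.4
clock 4.1 pos [536.3  -7.1 155.7] F [-0.2  0.4  0.6] w 85.4 togo [-0.47 -0.22  1.78] [ 0.06 -0.08  0.2 ]
```

```bash
python3 -m crank '[[[-0.47,-0.22,0,0.06,-0.08,0.2],[0,0,0,0,0,0]]]' -1 
python3 - <<'E'
from h import *
togo(539,-21.8,102,124.1)
E
```

```text
clock: 4.27
eef_pos: [538.7, -21.0, 156.0]
tool_rot: [-3.141, -0.001, 2.169]
force: [0.2, -1.3, -0.6]
width: 85.5
clock 4.27 pos [538.7 -21.  156. ] F [ 0.2 -1.3 -0.6] w 85.5 togo [-0.03 -0.01  1.8 ] [-0.01 -0.01  0.03]
```

```bash
python3 -m crank '[[[-0.03,0,0.5,0,0,0.03],[0,0,0.5,0,0,0],[0,0,0.4,0,0,0],[0,0,0.3,0,0,0],[0,0,0,0,0,0]]]' -1 
python3 - <<'E'
from h import *
togo(539,-21.8,102,124.1)
E
```

```text
clock: 4.68
eef_pos: [544.0, -22.5, 109.1]
tool_rot: [3.133, 0.005, 2.166]
force: [0.0, 0.3, 0.2]
width: 85.2
clock 4.68 pos [544.  -22.5 109.1] F [0.  0.3 0.2] w 85.2 togo [ 0.12 -0.13  0.23] [ 0.08  0.05 -0.  ]
```

```bash
python3 -m crank '[[[0.12,-0.13,0.23,0.08,0.05,0],[0,0,0,0,0,0]]]' -1 
python3 - <<'E'
from h import *
togo(539,-21.8,102,124.1)
E
```

```text
clock: 4.85
eef_pos: [539.3, -21.8, 102.8]
tool_rot: [3.141, 0.0, 2.166]
force: [0.1, 0.6, 0.1]
width: 85.4
clock 4.85 pos [539.3 -21.8 102.8] F [0.1 0.6 0.1] w 85.4 togo [ 0.01 -0.01  0.03] [ 0.01  0.   -0.  ]
```

```bash
python3 -m crank '[[[0,0,0,0,0,0],[0,0,0,0,0,0],[0,0,0,0,0,0],[0,0,0,0,0,0],[0,0,0,0,0,0],[0,0,0,0,0,0],[0,0,0,0,0,0],[0,0,0,0,0,0],[0,0,0,0,0,0],[0,0,0,0,0,0]]]' 1 
python3 - <<'E'
from h import *
togo(539,-21.8,102.8,124.1)
E
```

```text
clock: 5.68
eef_pos: [540.6, -21.7, 105.1]
tool_rot: [3.138, 0.002, 2.166]
force: [0.1, 0.6, -0.2]
width: 23.8
clock 5.68 pos [540.6 -21.7 105.1] F [ 0.1  0.6 -0.2] w 23.8 togo [ 0.03 -0.04  0.08] [0.04 0.02 0.  ]
```

```bash
python3 -m crank '[[[0,0,-0.2,0,0,0],[0,0,-0.4,0,0,0],[0,0,-0.5,0,0,0],[0,0,-0.5,0,0,0],[0,0,-0.5,0,0,0],[0,0,-0.5,0,0,0],[0,0,-0.5,0,0,0],[0,0,-0.5,0,0,0],[0,0,-0.5,0,0,0],[0,0,0,0,0,0]]]' 1 
python3 - <<'E'
from h import *
togo(540,-22,225,90)
p=ctrl.get_image("side");save(p,"s2.png",(250,90,410,210),5)
E
```

```text
clock: 6.52
eef_pos: [537.9, -22.0, 234.0]
tool_rot: [-3.141, -0.0, 2.165]
force: [0.7, 1.3, -2.6]
width: 23.7
clock 6.52 pos [537.9 -22.  234. ] F [ 0.7  1.3 -2.6] w 23.7 togo [-0.04  0.06  0.3 ] [-0.01  0.    5.68]
```

View pics/s2.png

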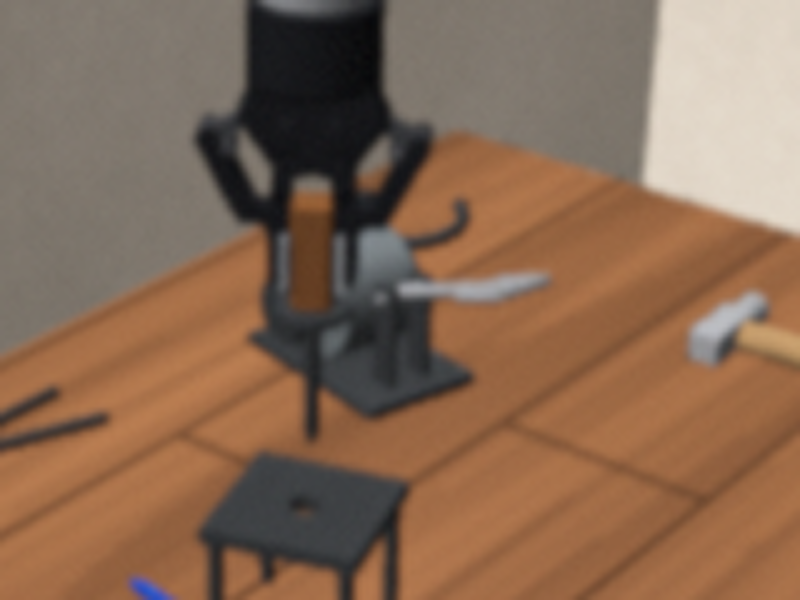

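The poker is out of the rack and upright in the jaws, with its tip at crop px (312,437), clear of the plate. Checking the tip offset and turning to yaw 90° so the tool axes line up with the world.

```bash
python3 -m crank '[[[0,0,0,0,0,1],[0,0,0,0,0,1],[0,0,0,0,0,1],[0,0,0,0,0,1],[0,0,0,0,0,1],[0,0,0,0,0,0.7],[0,0,0,0,0,0]]]' 1 
cat >> h.py <<'E'
def tip(n="side"):
    p=ctrl.get_image(n);s=ctrl.read_state();e=s["eef_pos"]
    P=cloud(p)[p["depth"]>0]
    q=P[(np.hypot(P[:,0]-e[0],P[:,1]-e[1])<25)&(P[:,2]<e[2]-5)&(P[:,2]>e[2]-125)]
    r=q-e
    for lo in range(-110,0,10):
        w=r[(r[:,2]>=lo)&(r[:,2]<lo+10)]
        if len(w):print(n,lo,len(w),w.mean(0).round(1),w[:,2].min().round(1))
E
python3 - <<'E'
from h import *
togo(530,264.7,225,90)
tip();tip("top")
E
```

```text
clock: 7.15
eef_pos: [531.5, -21.5, 225.6]
tool_rot: [-3.127, 0.001, 1.539]
force: [-0.7, -0.3, -2.6]
width: 23.5
clock 7.15 pos [531.5 -21.5 225.6] F [-0.7 -0.3 -2.6] w 23.5 togo [ 9.53 -0.35  0.02] [-0.14  0.   -0.3 ]
side -100 3 [ -3.    2.2 -94. ] -96.2
side -90 9 [ -5.3   2.  -85.3] -89.4
side -80 9 [ -5.2   2.6 -74.9] -79.5
side -70 11 [ -4.6   0.7 -64.7] -69.1
side -60 9 [ -3.5   0.4 -54.1] -57.7
side -50 9 [ -3.8   0.9 -43.9] -48.9
side -40 8 [ -3.9   1.8 -34.3] -38.4
side -30 8 [ -4.6   2.2 -25. ] -28.4
side -20 17 [ -7.1  11.3 -11.6] -13.6
side -10 48 [-7.6  5.5 -7.5] -10.0
```

```bash
python3 -m crank '[[[0.5,0,0,-0.14,0,-0.3],[0.9,0,0,0,0,0],[1,0,0,0,0,0],[1,0,0,0,0,0],[1,0,0,0,0,0],[1,0,0,0,0,0],[1,0,0,0,0,0],[1,0,0,0,0,0],[0.8,0,0,0,0,0],[0.5,0,0,0,0,0],[0,0,0,0,0,0]]]' 1
python3 - <<'E'
from h import *
togo(530,242.7,111.5,90)
E
```

```text
clock: 8.17
eef_pos: [522.6, 259.6, 222.2]
tool_rot: [-3.141, -0.006, 1.607]
force: [-0.5, -0.3, -2.0]
width: 23.3
clock 8.17 pos [522.6 259.6 222.2] F [-0.5 -0.3 -2. ] w 23.3 togo [-0.6   0.23  3.69] [-0.   -0.06  0.34]
```

```bash
python3 -m crank '[[[-0.6,0.23,0,0,-0.06,0.34],[0,0,0,0,0,0],[0,0,0.5,0,0,0],[0,0,0.6,0,0,0],[0,0,0.6,0,0,0],[0,0,0.5,0,0,0],[0,0,0.3,0,0,0],[0,0,0,0,0,0]]]' 1
python3 - <<'E'
from h import *
togo(530,242.7,111.5,90)
p=ctrl.get_image("top");save(p,"t3.png",(205,150,305,225),8)
E
```

```text
clock: 8.83
eef_pos: [530.0, 235.7, 144.9]
tool_rot: [3.14, 0.001, 1.575]
force: [-1.3, 0.1, -2.5]
width: 23.8
clock 8.83 pos [530.  235.7 144.9] F [-1.3  0.1 -2.5] w 23.8 togo [ 0.24 -0.    1.11] [0.02 0.01 0.04]
```

View pics/t3.png

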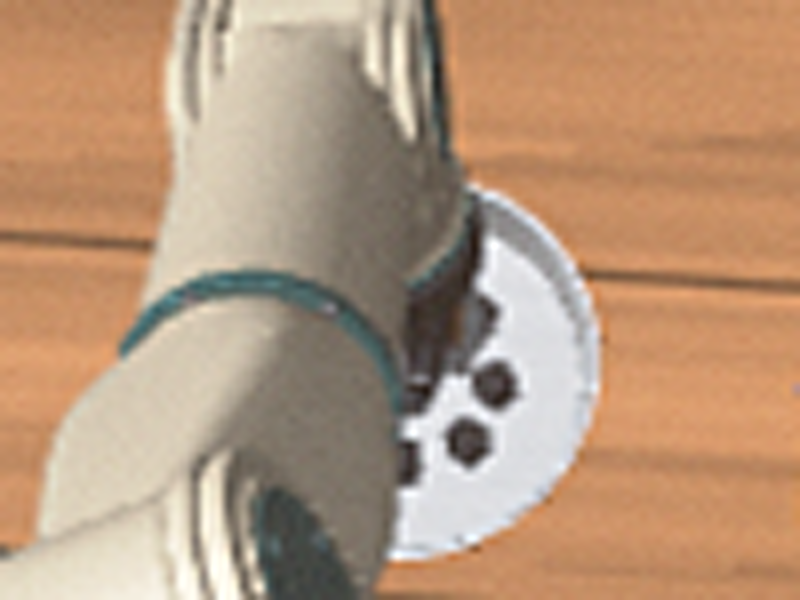

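The arm hides most of the pan. Lumps on the right, at crop (495,385) and (468,440), are undisturbed. Lowering the tip into the gap between the middle lump and the ring.

```bash
python3 -m crank '[[[0.24,0,0,0.02,0.01,0.04],[0,0,0.3,0,0,0],[0,0,0.3,0,0,0],[0,0,0.3,0,0,0],[0,0,0.2,0,0,0],[0,0,0,0,0,0]]]' 1
python3 - <<'E'
from h import *
togo(530,242.7,111.5,90)
E
```

```text
clock: 9.38
eef_pos: [533.1, 244.1, 112.9]
tool_rot: [3.135, -0.003, 1.571]
force: [-0.2, -0.3, -2.1]
width: 23.3
clock 9.38 pos [533.1 244.1 112.9] F [-0.2 -0.3 -2.1] w 23.3 togo [-0.05 -0.1   0.05] [ 0.06 -0.03  0.  ]
```

```bash
python3 -m crank '[[[-0.22,-0.04,0,0.06,-0.03,0],[-0.22,-0.04,0,0,0,0],[-0.22,-0.02,0,0,0,0]]]' 1
python3 -m crank '[[[0.045,0.345,0,0,0,0],[0.133,0.322,0,0,0,0],[0.212,0.276,0,0,0,0],[0.276,0.212,0,0,0,0],[0.322,0.133,0,0,0,0],[0.345,0.045,0,0,0,0]]]' 1
python3 - <<'E'
from h import *
togo(570,264.7,111.5,90)
E
```

```text
clock: 9.63
eef_pos: [529.4, 224.6, 112.0]
tool_rot: [-3.14, -0.0, 1.574]
force: [1.1, 1.6, -1.8]
width: 23.6
clock: 10.13
eef_pos: [573.0, 256.2, 114.0]
tool_rot: [-3.141, 0.004, 1.562]
force: [0.3, 0.5, -1.5]
width: 23.3
clock 10.13 pos [573.  256.2 114. ] F [ 0.3  0.5 -1.5] w 23.3 togo [ 0.28 -0.1   0.08] [-0.01  0.04 -0.08]
```

```bash
python3 -m crank '[[[0.28,-0.1,0.06,0,0.04,-0.08],[0.345,-0.045,0,0,0,0],[0.322,-0.133,0,0,0,0],[0.276,-0.212,0,0,0,0],[0.212,-0.276,0,0,0,0],[0.133,-0.322,0,0,0,0],[0.045,-0.345,0,0,0,0]]]' 1
python3 - <<'E'
from h import *
togo(530,304.7,111.5,90)
E
```

```text
clock: 10.72
eef_pos: [525.8, 313.7, 111.6]
tool_rot: [-3.141, -0.003, 1.576]
force: [-0.0, 0.1, -2.2]
width: 23.6
clock 10.72 pos [525.8 313.7 111.6] F [-0.   0.1 -2.2] w 23.6 togo [-0.3   0.14  0.  ] [-0.   -0.03  0.05]
```

```bash
python3 -m crank '[[[-0.25,-0.2,0,0,-0.03,0.05],[-0.133,-0.322,0,0,0,0],[-0.212,-0.276,0,0,0,0],[-0.276,-0.212,0,0,0,0],[-0.322,-0.133,0,0,0,0],[-0.345,-0.045,0,0,0,0]]]' 1
python3 - <<'E'
from h import *
togo(490,264.7,111.5,90)
E
```

```text
clock: 11.22
eef_pos: [477.2, 272.6, 111.9]
tool_rot: [-3.135, -0.002, 1.583]
force: [-0.0, -0.0, -2.2]
width: 23.0
clock 11.22 pos [477.2 272.6 111.9] F [-0.  -0.  -2.2] w 23.0 togo [-0.27  0.42  0.01] [-0.07 -0.02  0.11]
```

```bash
python3 -m crank '[[[-0.3,0.15,0,-0.07,0,0.11],[-0.3,0.1,0,0,0,0],[-0.3,0.13,0,0,0,0],[-0.26,0.2,0,0,0,0],[-0.2,0.26,0,0,0,0],[-0.12,0.3,0,0,0,0],[-0.04,0.32,0,0,0,0]]]' 1
python3 - <<'E'
from h import *
togo(530,224.7,111.5,90)
E
```

```text
clock: 11.8
eef_pos: [522.6, 219.8, 112.4]
tool_rot: [-3.141, -0.0, 1.567]
force: [0.2, 0.1, -1.9]
width: 23.1
clock 11.8 pos [522.6 219.8 112.4] F [ 0.2  0.1 -1.9] w 23.1 togo [0.16 0.25 0.03] [-0.01 -0.   -0.03]
```

Round 1 is done. Starting round 2.

```bash
python3 -m crank '[[[0.16,0.3,0.03,0,0,0],[0.04,0.33,0,0,0,0],[0.12,0.31,0,0,0,0],[0.2,0.26,0,0,0,0],[0.26,0.2,0,0,0,0],[0.3,0.12,0,0,0,0],[0.33,0.04,0,0,0,0]]]' 1
python3 - <<'E'
from h import *
togo(570,264.7,111.5,90)
E
```

```text
clock: 12.38
eef_pos: [583.6, 258.4, 111.1]
tool_rot: [3.135, 0.001, 1.559]
force: [-0.1, -0.5, -2.6]
width: 23.4
clock 12.38 pos [583.6 258.4 111.1] F [-0.1 -0.5 -2.6] w 23.4 togo [ 0.21 -0.45 -0.02] [ 0.07  0.01 -0.11]
```

```bash
python3 -m crank '[[[0.25,-0.25,-0.02,0.07,0,-0.1],[0.3,-0.1,0,0,0,0],[0.27,-0.15,0,0,0,0],[0.24,-0.19,0,0,0,0],[0.18,-0.25,0,0,0,0],[0.1,-0.28,0,0,0,0],[0.03,-0.3,0,0,0,0]]]' 1
python3 - <<'E'
from h import *
togo(530,304.7,111.5,90)
E
```

```text
clock: 12.97
eef_pos: [533.3, 308.1, 110.9]
tool_rot: [-3.14, -0.001, 1.576]
force: [0.1, 0.7, -1.6]
width: 23.3
clock 12.97 pos [533.3 308.1 110.9] F [ 0.1  0.7 -1.6] w 23.3 togo [-0.11 -0.11 -0.02] [-0.02 -0.01  0.05]
```

```bash
python3 -m crank '[[[-0.08,-0.32,-0.02,0,0,0.05],[-0.06,-0.3,0,0,0,0],[-0.13,-0.28,0,0,0,0],[-0.2,-0.23,0,0,0,0],[-0.25,-0.17,0,0,0,0],[-0.29,-0.1,0,0,0,0],[-0.3,-0.03,0,0,0,0]]]' 1
python3 - <<'E'
from h import *
togo(490,264.7,111.5,90)
E
```

```text
clock: 13.55
eef_pos: [478.2, 269.4, 112.4]
tool_rot: [-3.134, -0.001, 1.577]
force: [0.6, 0.5, -1.6]
width: 23.4
clock 13.55 pos [478.2 269.4 112.4] F [ 0.6  0.5 -1.6] w 23.4 togo [-0.16  0.39  0.03] [-0.07 -0.01  0.06]
```

```bash
python3 -m crank '[[[-0.22,0.2,0.03,-0.07,0,0.05],[-0.28,0.08,0,0,0,0],[-0.27,0.12,0,0,0,0],[-0.22,0.19,0,0,0,0],[-0.18,0.25,0,0,0,0],[-0.1,0.28,0,0,0,0],[-0.03,0.3,0,0,0,0]]]' 1
python3 - <<'E'
from h import *
togo(530,224.7,111.5,90)
p=ctrl.get_image("wrist");save(p,"w4.png")
E
```

```text
clock: 14.13
eef_pos: [524.6, 222.1, 112.1]
tool_rot: [3.14, 0.001, 1.567]
force: [-0.0, -0.3, -2.8]
width: 23.6
clock 14.13 pos [524.6 222.1 112.1] F [-0.  -0.3 -2.8] w 23.6 togo [0.09 0.18 0.02] [ 0.01  0.01 -0.04]
```

View pics/w4.png

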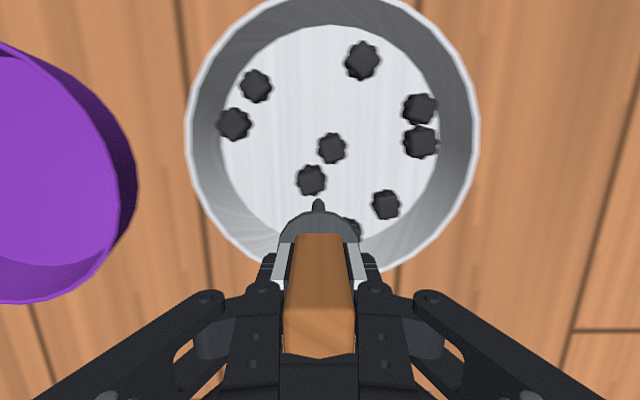

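All nine lumps are in the pan: eight plain, and the ninth by the guard at (350,228). They are clearly scattered and the poker is still straight. Starting round 3.

```bash
python3 -m crank '[[[0.1,0.3,0.02,0,0,0],[0.05,0.3,0,0,0,0],[0.13,0.28,0,0,0,0],[0.2,0.22,0,0,0,0],[0.26,0.15,0,0,0,0],[0.28,0.08,0,0,0,0],[0.3,0.02,0,0,0,0]]]' 1
python3 - <<'E'
from h import *
togo(570,264.7,111.5,90)
E
```

```text
clock: 14.77
eef_pos: [574.6, 262.0, 111.0]
tool_rot: [3.135, 0.001, 1.562]
force: [-0.3, 0.3, -3.1]
width: 23.6
clock 14.77 pos [574.6 262.  111. ] F [-0.3  0.3 -3.1] w 23.6 togo [ 0.09 -0.16 -0.02] [ 0.06  0.01 -0.08]
```

```bash
python3 -m crank '[[[0.3,-0.12,-0.02,0.06,0,-0.08],[0.28,-0.12,0,0,0,0],[0.26,-0.17,0,0,0,0],[0.22,-0.22,0,0,0,0],[0.16,-0.27,0,0,0,0],[0.1,-0.29,0,0,0,0],[0.03,-0.3,0,0,0,0]]]' 1
python3 - <<'E'
from h import *
togo(530,304.7,111.5,90)
E
```

```text
clock: 15.35
eef_pos: [523.9, 311.6, 110.9]
tool_rot: [-3.139, -0.001, 1.578]
force: [-0.0, -0.1, -1.5]
width: 23.2
clock 15.35 pos [523.9 311.6 110.9] F [-0.  -0.1 -1.5] w 23.2 togo [-0.23  0.2  -0.02] [-0.02 -0.01  0.07]
```

```bash
python3 -m crank '[[[-0.2,-0.25,-0.02,0,0,0.07],[-0.14,-0.26,0,0,0,0],[-0.2,-0.22,0,0,0,0],[-0.24,-0.15,0,0,0,0],[-0.27,-0.08,0,0,0,0],[-0.28,-0.01,0,0,0,0]]]' 1
python3 -m crank '[[[-0.28,0.08,0,0,0,0],[-0.27,0.1,0,0,0,0],[-0.25,0.14,0,0,0,0],[-0.2,0.2,0,0,0,0],[-0.14,0.25,0,0,0,0],[-0.08,0.28,0,0,0,0],[-0.02,0.28,0,0,0,0]]]' 1
python3 - <<'E'
from h import *
togo(530,224.7,111.5,90)
E
```

```text
clock: 15.85
eef_pos: [484.9, 271.9, 112.0]
tool_rot: [-3.135, -0.001, 1.576]
force: [0.3, -0.0, -2.0]
width: 23.1
clock: 16.43
eef_pos: [529.6, 225.9, 112.3]
tool_rot: [-3.136, 0.001, 1.57]
force: [-0.7, -0.5, -1.7]
width: 23.5
clock 16.43 pos [529.6 225.9 112.3] F [-0.7 -0.5 -1.7] w 23.5 togo [-0.04  0.01  0.03] [-0.06  0.01 -0.01]
```

Three rounds are complete. I'll run a little extra arc, then lift and check the lumps.

```bash
python3 -m crank '[[[0.03,0.28,0.02,-0.06,0,0],[0.1,0.27,0,0,0,0],[0.15,0.22,0,0,0,0],[0,0,0,0,0,0],[0,0,-0.3,0,0,0],[0,0,-0.5,0,0,0],[0,0,-0.6,0,0,0],[0,0,-0.6,0,0,0],[0,0,-0.6,0,0,0],[0,0,-0.6,0,0,0],[0,0,-0.6,0,0,0]]]' 1
python3 -m crank '[[[0,0,-0.5,0,0,0],[0,0,-0.1,0,0,0],[-0.5,0,0,0,0,0],[-0.9,0,0,0,0,0],[-1,0,0,0,0,0],[-1,0,0,0,0,0],[-1,0,0,0,0,0],[-1,0,0,0,0,0],[-0.7,0,0,0,0,0],[0,0,0,0,0,0]]]' 1
python3 - <<'E'
from h import *
togo(570,-280,240,90)
p=ctrl.get_image("top");save(p,"t5.png",(205,145,335,235),6)
tip("side")
# blower
for n in("top","side"):
    p=ctrl.get_image(n);P=cloud(p)[p["depth"]>0]
    q=P[(np.hypot(P[:,0]-620,P[:,1]+290)<80)&(P[:,2]>98)&(P[:,2]<145)]
    w=q[(q[:,0]<606)]
    m=cv2.minAreaRect(w[:,:2].astype(np.float32));print(n,"paddle",len(w),m)
    A=np.c_[w[:,:2],np.ones(len(w))];a=np.linalg.lstsq(A,w[:,2],rcond=None)[0]
    print("plane",a,"slope",np.hypot(a[0],a[1]),"dir",np.degrees(np.arctan2(-a[1],-a[0])),"mean",w.mean(0))
    bar=q[q[:,0]>615];v=bar.mean(0);print("bar mean",v)
E
```

```text
clock: 17.35
eef_pos: [553.1, 236.4, 227.4]
tool_rot: [-3.134, 0.004, 1.573]
force: [-0.1, 0.5, -2.3]
width: 23.4
clock: 18.18
eef_pos: [547.8, 43.8, 246.5]
tool_rot: [-3.13, 0.003, 1.581]
force: [0.7, -0.4, -2.0]
width: 23.2
clock 18.18 pos [547.8  43.8 246.5] F [ 0.7 -0.4 -2. ] w 23.2 togo [-10.8    0.63   0.24] [-0.11  0.03  0.1 ]
side -100 4 [ -2.9  -2.5 -94.4] -97.8
side -90 10 [ -5.3  -1.1 -84.3] -89.6
side -80 14 [ -2.9  -2.7 -75.5] -79.6
side -70 12 [ -4.4  -1.9 -64.2] -68.8
side -60 11 [ -3.6  -1.  -54.9] -59.6
side -50 14 [ -5.1  -1.4 -44.5] -49.0
side -40 12 [ -4.7  -1.1 -34.3] -38.2
side -30 7 [ -4.7  -0.1 -25.9] -29.7
side -20 17 [-13.9   7.4 -11.8] -14.2
side -10 53 [-6.9  4.1 -7.7] -10.0
top paddle 144 ((580.4671020507812, -283.3052062988281), (45.37568664550781, 49.53530502319336), 75.67340087890625)
plane [-3.86340396e-01  1.02868122e-01  3.82183937e+02] slope 0.3998008904506776 dir -14.909817879626381 mean [ 578.44622901 -282.80617228  129.61505171]
bar mean [ 635.48658474 -296.60648535  106.60049983]
side paddle 64 ((579.1322631835938, -278.78826904296875), (43.31761169433594, 52.83669662475586), 88.40459442138672)
plane [-3.38125547e-01  4.56324323e-02  3.38586826e+02] slope 0.34119086236637436 dir -7.6860319329232185 mean [ 574.09737503 -275.27224172  131.90849469]
bar mean [ 632.35376611 -293.94211613  106.57032761]
```

View pics/t5.png

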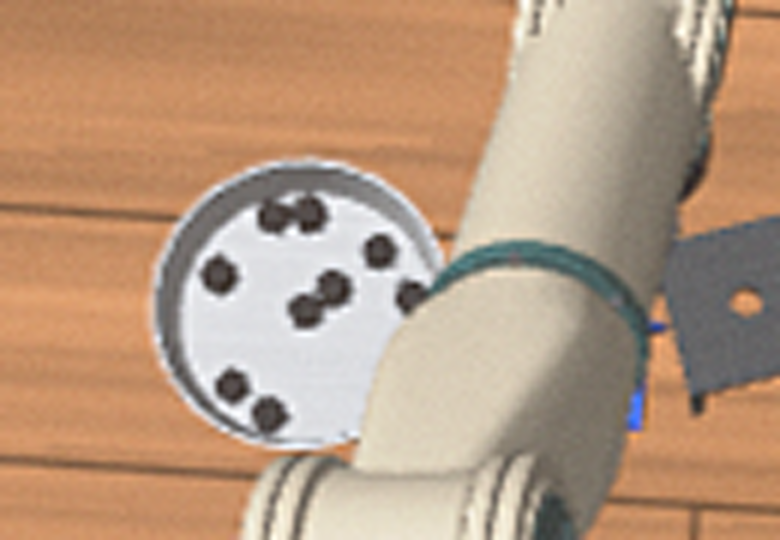

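All nine lumps are in the pan and scattered. They are at crop px (275,215), (310,213), (380,250), (412,297), (335,289), (307,311), (220,274), (232,385) and (268,414). The blower axis is at about -14.5° and the level paddle point is about (570,-280.5). Going above it.

```bash
python3 -m crank '[[[-0.5,0.05,-0.2,-0.1,0,0.1],[-0.9,0.06,-0.1,0,0,0],[-1,0.06,0,0,0,0],[-1,0.06,0,0,0,0],[-1,0.06,0,0,0,0],[-1,0.06,0,0,0,0],[-1,0.06,0,0,0,0],[-1,0.06,0,0,0,0],[-1,0.06,0,0,0,0],[-0.9,0.06,0,0,0,0],[-0.5,0,0,0,0,0],[0,0,0,0,0,0]]]' 1
python3 - <<'E'
from h import *
togo(570,-280.5,245,90)
E
```

```text
clock: 19.38
eef_pos: [577.7, -242.0, 253.6]
tool_rot: [3.139, -0.003, 1.613]
force: [-0.1, 0.0, -2.1]
width: 23.5
clock 19.38 pos [ 577.7 -242.   253.6] F [-0.1  0.  -2.1] w 23.5 togo [-1.27 -0.31  0.28] [ 0.03 -0.03  0.41]
```

```bash
python3 -m crank '[[[-0.6,-0.15,0,0.03,-0.03,0.4],[-0.5,-0.1,0,0,0,0],[-0.15,-0.05,0,0,0,0],[0,0,0,0,0,0]]]' 1
python3 - <<'E'
from h import *
togo(570,-280.5,245,90)
tip("side");tip("top")
p=ctrl.get_image("side");save(p,"s6.png",(270,70,420,190),5)
E
```

```text
clock: 19.72
eef_pos: [570.2, -277.5, 253.0]
tool_rot: [-3.141, -0.003, 1.577]
force: [-0.6, -0.1, -2.3]
width: 23.4
clock 19.72 pos [ 570.2 -277.5  253. ] F [-0.6 -0.1 -2.3] w 23.4 togo [-0.1  -0.01  0.27] [-0.01 -0.03  0.06]
side -100 2 [ -3.3  -0.5 -93.9] -94.9
side -90 9 [ -2.    1.6 -85. ] -89.9
side -80 8 [ -4.6   1.2 -74.3] -78.2
side -70 8 [ -4.3   1.  -64.5] -69.1
side -60 9 [ -3.3   0.5 -55. ] -59.5
side -50 8 [ -2.9   1.7 -44.6] -49.0
side -40 8 [ -3.4   2.  -35.1] -39.1
side -30 8 [ -3.    3.1 -25.2] -29.0
side -20 14 [-11.9   9.6 -11.9] -14.0
side -10 38 [-6.4  6.4 -7.6] -9.9
```

View pics/s6.png

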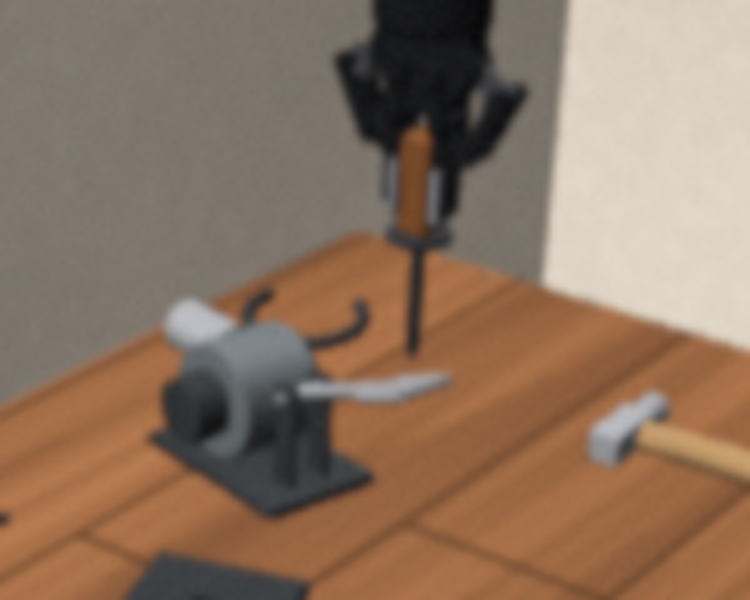

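The tip at (412,350) stands straight above the paddle (415,385), and the hand is well clear of the blower. Descending in steps.

```bash
python3 -m crank '[[[-0.1,0,0.2,0,-0.03,0.06],[0,0,0.25,0,0,0],[0,0,0.2,0,0,0],[0,0,0.2,0,0,0],[0,0,0.1,0,0,0],[0,0,0,0,0,0]]]' 1
python3 - <<'E'
from h import *
togo(570,-280.5,182,90)
E
```

```text
clock: 20.37
eef_pos: [573.4, -274.8, 222.6]
tool_rot: [3.139, -0.002, 1.579]
force: [0.3, -0.4, 1.7]
width: 23.2
clock 20.37 pos [ 573.4 -274.8  222.6] F [ 0.3 -0.4  1.7] w 23.2 togo [-0.19 -0.12  1.35] [ 0.03 -0.02  0.08]
```

```bash
python3 -m crank '[[[-0.1,-0.06,0.15,0.03,-0.02,0.08],[-0.1,-0.05,0.2,0,0,0],[0,0,0.2,0,0,0],[0,0,0.2,0,0,0],[0,0,0.15,0,0,0],[0,0,0,0,0,0]]]' 1
python3 - <<'E'
from h import *
togo(570,-280.5,182,90)
E
```

```text
clock: 20.87
eef_pos: [570.8, -280.0, 195.0]
tool_rot: [3.14, -0.002, 1.57]
force: [0.6, 0.6, 5.5]
width: 23.4
clock 20.87 pos [ 570.8 -280.   195. ] F [0.6 0.6 5.5] w 23.4 togo [-0.02 -0.03  0.43] [ 0.02 -0.02 -0.01]
```

```bash
python3 -m crank '[[[0,0,0.15,0,0,0],[0,0,0.15,0,0,0],[0,0,0.1,0,0,0],[0,0,0,0,0,0],[0,0,0,0,0,0]]]' 1
python3 - <<'E'
from h import *
togo(570,-280.5,182,90)
def lev(n):
    p=ctrl.get_image(n);P=cloud(p)[p["depth"]>0]
    d=np.radians(-14.5);ex=np.array([np.cos(d),np.sin(d)]);r=P[:,:2]-[570.1,-280.5]
    a=r@ex;b=r@[-ex[1],ex[0]]
    for lo in range(-30,100,10):
        m=(a>=lo)&(a<lo+10)&(abs(b)<(24 if lo<25 else 9))&(P[:,2]>50)&(P[:,2]<120)
        if m.sum():print(n,lo,m.sum(),np.median(P[m,2]).round(1),b[m].min().round(),b[m].max().round())
    return p
lev("top");lev("wrist");p=lev("side");save(p,"s7.png",(290,100,390,180),7)
E
```

```text
clock: 21.28
eef_pos: [570.2, -280.2, 183.6]
tool_rot: [3.14, -0.003, 1.569]
force: [-2.1, 1.7, 6.6]
width: 23.7
clock 21.28 pos [ 570.2 -280.2  183.6] F [-2.1  1.7  6.6] w 23.7 togo [-0.01 -0.01  0.05] [ 0.01 -0.03 -0.01]
wrist -30 258 84.4 -22.0 23.0
wrist -20 625 84.5 -20.0 23.0
wrist -10 531 84.5 -10.0 23.0
wrist 0 435 84.2 -5.0 23.0
wrist 10 456 84.0 -6.0 24.0
wrist 20 375 83.8 -9.0 23.0
wrist 30 223 83.5 -7.0 8.0
wrist 40 209 83.4 -6.0 8.0
wrist 50 219 83.3 -6.0 8.0
wrist 60 209 83.1 -6.0 8.0
wrist 70 208 82.9 -6.0 8.0
wrist 80 210 82.8 -6.0 8.0
wrist 90 203 82.7 -7.0 8.0
side -30 24 85.6 -23.0 20.0
side -20 19 86.9 -23.0 21.0
side -10 40 92.8 -19.0 23.0
side 0 16 86.0 -23.0 23.0
side 10 19 86.9 -24.0 23.0
side 20 9 87.0 -13.0 20.0
side 30 7 86.5 -5.0 7.0
side 40 7 85.6 -3.0 7.0
side 50 7 86.2 -5.0 8.0
side 60 5 85.3 -8.0 4.0
side 70 10 86.5 -5.0 5.0
side 80 2 81.9 1.0 3.0
side 90 11 85.6 -8.0 7.0
```

View pics/s7.png

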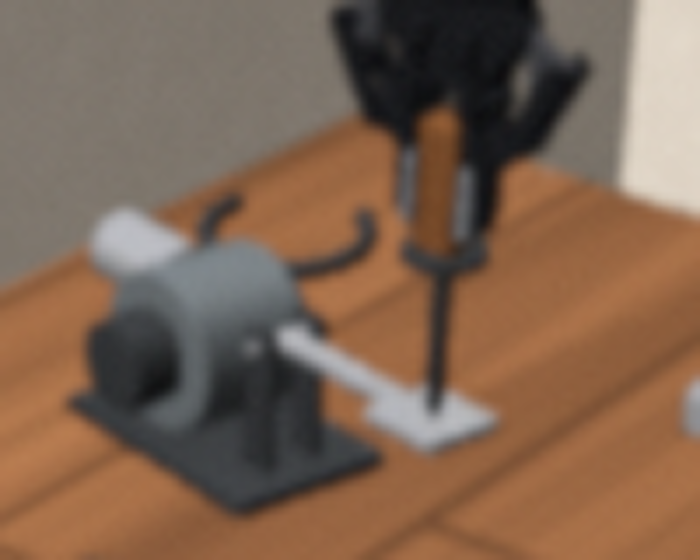

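The lever is level: wrist depth gives a slope of 0.016 rad, so the angle is about 0.385. The tip at (435,405) is in the middle of the paddle. Holding.

```bash
for i in 1; do python3 -m crank '[[[0,0,0,0,0,0],[0,0,0,0,0,0],[0,0,0,0,0,0],[0,0,0,0,0,0],[0,0,0,0,0,0],[0,0,0,0,0,0],[0,0,0,0,0,0],[0,0,0,0,0,0],[0,0,0,0,0,0],[0,0,0,0,0,0],[0,0,0,0,0,0],[0,0,0,0,0,0]]]' 1; done
python3 - <<'E'
from h import *
togo(570,-280.5,182.5,90)
E
```

```text
clock: 22.43
eef_pos: [570.2, -280.4, 188.4]
tool_rot: [3.137, -0.004, 1.569]
force: [-1.3, 2.6, 5.2]
width: 23.4
clock 22.43 pos [ 570.2 -280.4  188.4] F [-1.3  2.6  5.2] w 23.4 togo [-0.01 -0.01  0.2 ] [ 0.04 -0.04 -0.02]
```

It drifts up about 5 mm/s under the spring, so I'm compensating.

```bash
python3 -m crank '[[[0,0,0.12,0.04,-0.04,0],[0,0,0.09,0,0,0],[0,0,0.015,0,0,0],[0,0,0.015,0,0,0],[0,0,0.015,0,0,0],[0,0,0.015,0,0,0],[0,0,0.015,0,0,0],[0,0,0.015,0,0,0],[0,0,0.015,0,0,0],[0,0,0.015,0,0,0],[0,0,0.015,0,0,0],[0,0,0.015,0,0,0]]]' 1
python3 - <<'E'
from h import *
togo(570,-280.5,182.5,90)
E
```

```text
clock: 23.43
eef_pos: [570.1, -280.1, 182.4]
tool_rot: [3.139, -0.002, 1.569]
force: [-1.4, 1.5, 6.7]
width: 23.2
clock 23.43 pos [ 570.1 -280.1  182.4] F [-1.4  1.5  6.7] w 23.2 togo [-0.01 -0.   -0.  ] [ 0.03 -0.02 -0.02]
```

```bash
for i in 1; do python3 -m crank '[[[0,0,0.015,0.03,-0.02,0],[0,0,0.015,0,0,0],[0,0,0.015,0,0,0],[0,0,0.015,0,0,0],[0,0,0.015,0,0,0],[0,0,0.015,0,0,0],[0,0,0.015,0,0,0],[0,0,0.015,0,0,0],[0,0,0.015,0,0,0],[0,0,0.015,0,0,0],[0,0,0.015,0,0,0],[0,0,0.015,0,0,0]]]' 1; done
python3 - <<'E'
from h import *
togo(570,-280.5,182.5,90)
E
```

```text
clock: 24.43
eef_pos: [570.1, -280.0, 182.2]
tool_rot: [3.139, -0.001, 1.569]
force: [-0.9, 1.3, 6.3]
width: 23.2
clock 24.43 pos [ 570.1 -280.   182.2] F [-0.9  1.3  6.3] w 23.2 togo [-0.02 -0.   -0.01] [ 0.02 -0.01 -0.02]
```

```bash
python3 -m crank '[[[0,0,0.015,0,0,0],[0,0,0.015,0,0,0],[0,0,0.015,0,0,0],[0,0,0.015,0,0,0],[0,0,0.015,0,0,0],[0,0,0.015,0,0,0],[0,0,0.015,0,0,0],[0,0,0.015,0,0,0],[0,0,0.015,0,0,0],[0,0,0.015,0,0,0],[0,0,0.015,0,0,0],[0,0,0.015,0,0,0]]]' 1
python3 - <<'E'
from h import *
togo(570,-280.5,182.5,90)
E
```

```text
clock: 25.43
eef_pos: [569.8, -280.1, 182.0]
tool_rot: [3.137, -0.003, 1.569]
force: [-1.0, 2.3, 6.9]
width: 23.1
clock 25.43 pos [ 569.8 -280.1  182. ] F [-1.   2.3  6.9] w 23.1 togo [-0.01  0.01 -0.02] [ 0.05 -0.02 -0.02]
```

```bash
python3 - <<'E'
from h import *
p=ctrl.get_image("wrist");P=cloud(p)[p["depth"]>0]
d=np.radians(-14.5);ex=np.array([np.cos(d),np.sin(d)]);r=P[:,:2]-[570.1,-280.5];a=r@ex;b=r@[-ex[1],ex[0]]
m=(a>-25)&(a<95)&(abs(b)<8)&(P[:,2]>60)&(P[:,2]<100)
s=np.polyfit(a[m],P[m,2],1);print("lever est",0.4+np.arctan(s[0]),s)
p=ctrl.get_image("top");P=cloud(p);q=np.hypot(P[...,0]-530,P[...,1]-264.7)
dark=((p["color"].max(2)<80)&(q<88)).astype(np.uint8)
n,_,st,ce=cv2.connectedComponentsWithStats(dark);print([(x[4],c.round().tolist()) for x,c in zip(st[1:],ce[1:])])
z=P[...,2][(q<80)];print("max z in pan",z.max())
togo(570,-280.5,182.5,90)
ctrl.finish_job()
togo(570,-280.5,182.5,90)
E
```

```text
lever est 0.38617454199663426 [-1.38263390e-02  8.31493173e+01]
[(np.int32(10), [250.0, 181.0]), (np.int32(12), [257.0, 180.0]), (np.int32(13), [268.0, 186.0]), (np.int32(14), [241.0, 191.0]), (np.int32(25), [258.0, 195.0]), (np.int32(14), [273.0, 194.0]), (np.int32(12), [243.0, 209.0]), (np.int32(14), [250.0, 214.0])]
max z in pan 37.52075920685697
clock 25.53 pos [ 569.8 -280.1  182. ] F [-1.3  1.4  6.2] w 23.7 togo [-0.01  0.01 -0.02] [ 0.05 -0.02 -0.02]
the job is handed in; nothing more can be done
the job is handed in; nothing more can be done
```

The job is handed in at 25.5 s of the 72 s allowed, with the arm still holding the poker on the level lever. I got no verdict back, so the checks below are my own measurements.

- **Stirring:** I took the wooden-gripped steel poker from the rack and stirred the lumps for three full rounds. The tip ran about 13–16 mm above the bench, at roughly 40–54 mm from the pan's middle. That is wider than the 40 mm I aimed for at a few points.
- **Lever:** I pressed the blower paddle level and held it for about 4 s. The last wrist-camera estimate is 0.386 rad with roughly 8–9 N on the tip.
- **Drift during the hold:** In the first second the arm crept up about 5 mm, to an estimated 0.345 rad, which is still inside the 0.30–0.50 band. I corrected it and the height then stayed within 0.5 mm at the readings taken each second.
- **Lumps:** All nine are in the pan. The last picture shows eight dark blobs, one of them double size because two lumps are touching.
- **Other objects:** The hand stayed well above the blower in the pictures. I kept clear of the hammer and the tin but did not re-measure where they are.

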